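# Press the circuit board's push-pins home in order

### The arm

A 7-joint arm with a two-finger parallel gripper is mounted at the origin on the work surface. World frame = base frame: x ahead of the robot, y to its left, z up, the work surface at z = 0. Lengths are in m, angles in rad, forces in N, time in s.
With the tool pointing down it reaches from about 0.425 to 0.95 m from the base axis. Payload 4.7 kg.
Tool frame: the origin (TCP) lies on the centre line of the jaws, within the pads' length; the fingertips stand robot.nose_length ahead of it and the grasp point (between the pads) lies 8 mm behind it (robot.nose_length is the distance from the TCP to the fingertips, in m); z points along the fingers, x is the direction in which the jaws open and shut, and the axes are right-handed (so a half turn about z gives the same grasp; the last joint's range is limited). The gripper opens to 85 mm and grips with 20 to 120 N. Pads are 22 mm wide; open, the fingers measure 114 mm over their backs; the gripper's body (76 mm by 85 mm) begins 54 mm behind the grasp point. The pads swing forward as they close: fully open they stand 13 mm farther back than shut.
Start: joints at [1.172, 0.469, -0.049, 1.532, 0.024, 1.141, -0.082], TCP at [0.244, -0.629, 0.242] pointing down, gripper open.
Joint ranges: [-2.59, 2.59], [-0.33, 1.99], [-1.39, 1.29], [0.1, 2.45], [-1.04, 4.18], [0.21, 1.99], [-2.66, 2.66]. Speed limits (rad/s): [2.57, 2.57, 3.14, 3.14, 3.14, 3.14, 3.14].

### API

Orientations are given as [roll, pitch, yaw] about the fixed x, y, z axes, in that order (R = Rz(yaw) Ry(pitch) Rx(roll)).
In Python, from plant import robot gives the robot as it stands. Calls block until the motion is done:
- robot.goto(position, orientation): joint-space move of the TCP to a pose.
- robot.move_straight(position, vel=0.15, attitude=None, contact_N=None): straight line of the TCP; attitude=None keeps the orientation; vel is the mean speed in m/s. With contact_N (N) it stops when the force on the tool has changed by that much, and returns True; else False.
- robot.move_joints(angles): joint-space move.
- robot.grip(opening, strength=None): opening from 0.0 (shut) to 1.0 (fully open); strength is the grip in N (None keeps the last); returns when the fingers have stopped.
- robot.sleep(seconds).
- robot.inverse_kinematics(position, orientation): joint angles nearest the present ones, or None.
- robot.sense(): the state.
- robot.grab_frame(name): name is "scene" or "top" or "wrist"; returns a dict with "image" (384x512x3 uint8, red, green, blue), "range_z" (384x512 float32, m along the optical axis (not along the pixel's ray), 0 where there is no reading), "fx", "fy", "cx", "cy" (pixels), "dist_coeffs" ([k1, k2, p1, p2, k3] as OpenCV has them; the pictures are not rectified), "R" (3x3) and "t" (3): a world point X has camera coordinates R X + t. Camera axes: x right, y down, z forward; pixel columns grow to the right and rows downward; lengths in m; the calibration is good to about 2 mm. A picture is of the moment at which its call begins.
A pose or a line that the arm cannot do raises robot.IKError and nothing moves.
- robot.close_job(): hands the job in, once; it reports no verdict.
The state is a dict: "t": time; "joint_pos": joint angles; "joint_velocities": joint speeds; "effort": joint torques, N m; "tcp_pos": TCP position; "tcp_rot": TCP orientation; "wrist_force": force on the tool from outside, world axes, zero at the start; "torque": the same for the moment, N m; "opening": opening from 0.0 (shut) to 1.0 (fully open).
Only numpy, scipy, OpenCV 4.12 (cv2) and the standard library are available. Lean on these libraries where they do the work, as an engineer would, in place of code of your own. Each camera call takes 0.05 s, during which the arm holds its last target. There are 200 camera calls.

### The job

The power board has been laid on its chassis: with a fingertip press its push-pins fully down, first the white one, then the blue, then the green, each gently and only as hard as needed to seat it, and leave the red pin raised for the inspector. Do not pull any pin up, do not lean on the board or its components, leave the loose capacitor, spare transformer and screwdriver where they are, and finish clear of everything.

Things in the scene. Friction and masses are not known exactly. Their poses are not given: they have to be found in the camera images.
- chassis: fixed aluminium chassis plate, 320 x 440 mm (own x, y), 12 mm high, grey strip along its +x edge; origin at the centre of its underside, on the bench. A tan circuit board, 200 x 250 mm, is fixed over its middle, its top 24 mm up. Components stand within 45 mm of the middle in own y, up to 58 mm up. The four pins stand by the board corners, about 60 mm (own x) and 90 mm (own y) out; which colour is where varies
- white_collar: the fixed black collar of the white push-pin on the board, 26 mm across, 3 mm high; origin at the centre of its underside, on the board's top; z up. It carries the white pin
- white_head (a point): centre of the flat top of the white push-pin's round cushioned head, 22 mm across, on a 25 mm flange of the same colour. Raised, the top is about 22 mm above the board; fully home, 12 mm above it, the flange sitting on the collar. Once home, the soft top gives up to 5 mm more under 4.5 to 12 N and springs back
- white_pin (a joint): how far the white pin is pushed down, m: 0 raised (it starts at 0 to 0.0015), 0.010 fully home; negative if pulled up, to -0.006. It slides straight down against about 3 N of friction and stays where it is left
- blue_collar: the fixed black collar of the blue push-pin on the board, 26 mm across, 3 mm high; origin at the centre of its underside, on the board's top; z up. It carries the blue pin
- blue_head (a point): centre of the flat top of the blue push-pin's round cushioned head, 22 mm across, on a 25 mm flange of the same colour. Raised, the top is about 22 mm above the board; fully home, 12 mm above it, the flange sitting on the collar. Once home, the soft top gives up to 5 mm more under 4.5 to 12 N and springs back
- blue_pin (a joint): how far the blue pin is pushed down, m: 0 raised (it starts at 0 to 0.0015), 0.010 fully home; negative if pulled up, to -0.006. It slides straight down against about 3 N of friction and stays where it is left
- green_collar: the fixed black collar of the green push-pin on the board, 26 mm across, 3 mm high; origin at the centre of its underside, on the board's top; z up. It carries the green pin
- green_head (a point): centre of the flat top of the green push-pin's round cushioned head, 22 mm across, on a 25 mm flange of the same colour. Raised, the top is about 22 mm above the board; fully home, 12 mm above it, the flange sitting on the collar. Once home, the soft top gives up to 5 mm more under 4.5 to 12 N and springs back
- green_pin (a joint): how far the green pin is pushed down, m: 0 raised (it starts at 0 to 0.0015), 0.010 fully home; negative if pulled up, to -0.006. It slides straight down against about 3 N of friction and stays where it is left
- red_collar: the fixed black collar of the red push-pin on the board, 26 mm across, 3 mm high; origin at the centre of its underside, on the board's top; z up. It carries the red pin
- red_head (a point): centre of the flat top of the red push-pin's round cushioned head, 22 mm across, on a 25 mm flange of the same colour. Raised, the top is about 22 mm above the board; fully home, 12 mm above it, the flange sitting on the collar. Once home, the soft top gives up to 5 mm more under 4.5 to 12 N and springs back
- red_pin (a joint): how far the red pin is pushed down, m: 0 raised (it starts at 0 to 0.0015), 0.010 fully home; negative if pulled up, to -0.006. It slides straight down against about 3 N of friction and stays where it is left
- capacitor: loose black capacitor standing on the chassis beside the board, 30 mm across, 42 mm high; origin at the centre of its underside
- transformer: loose spare yellow transformer standing on the chassis on the other side of the board, 44 x 36 mm, 30 mm high; origin at the centre of its underside
- driver: loose blue electric screwdriver lying on the bench beyond the chassis, 200 mm long (own y, bit to +y), 34 mm wide, 39 mm high; origin on its underside, level with the middle of its length
There are look-alikes about, which are no part of the job. Leave any turquoise look-alike of the transformer alone.

How it is judged:
On the way, in this order (a step that is already met when the one before it is completed fails the run):
1. the white pin is home, blue and green still up (value of joint white_pin above 0.0075 m and value of joint each of blue_pin, green_pin below 0.004 m), for 0.1 s.
2. the blue pin is home too, green still up (value of joint each of white_pin, blue_pin above 0.0075 m and value of joint green_pin below 0.004 m), for 0.1 s.
3. the green pin is home too (value of joint each of white_pin, blue_pin, green_pin above 0.0075 m), for 0.1 s.
At the end, for the whole second after the job is handed in: white, blue and green pins at least 7.5 mm down of 10, the red pin less than 4 mm down, the capacitor, transformer and screwdriver at rest within 10 mm of where they started (all of step 3 and value of joint red_pin below 0.004 m and distance of each of capacitor, transformer, driver from where it was at the start of the episode below 0.01 m and linear speed of each of capacitor, transformer, driver below 0.02 m/s); the robot touches nothing.
It fails at once if a pin is pushed (4 mm) out of order: blue before white is home, or green before white and blue are ((value of joint blue_pin above 0.004 m and value of joint white_pin below 0.0075 m) or (value of joint green_pin above 0.004 m and value of joint any of white_pin, blue_pin below 0.0075 m)).
It fails at once if the red pin is pushed down (4 mm), or any pin is pulled up (3 mm above its raised place) (value of joint red_pin above 0.004 m or value of joint any of white_pin, blue_pin, green_pin, red_pin below -0.003 m).
It fails at once if a pin is pressed hard (over 20 N) (contact force between any of the arm, the fingers and white_collar above 20 N or contact force between any of the arm, the fingers and blue_collar above 20 N or contact force between any of the arm, the fingers and green_collar above 20 N or contact force between any of the arm, the fingers and red_collar above 20 N).
It fails at once if the board or chassis is leaned on (over 8 N) (contact force between any of the fingers, the arm and chassis above 8 N).
It fails at once if the capacitor, transformer or screwdriver is moved (10 mm) or lifted (not (distance of each of capacitor, transformer, driver from where it was at the start of the episode below 0.01 m)).
It also fails if it takes over 45 s, if anything falls off the work surface, if the arm or the gripper's body presses on something with over 40 N, if the wrist force passes 120 N, or if a joint passes its speed limit or range.

## Working session

There is one attempt and no reset: what is moved stays moved. The work goes in short steps, each a Python script; the robot and the scene stay as the last script left them, time stands still between calls to the robot, and variables do not carry over. Pictures are saved under pics/ and viewed, on a budget of 10 in all, crops included, one or two more only if the job needs it, and the job is handed in when it is done.

```bash
mkdir -p pics; ls
python3 - <<'E'
from plant import robot
import cv2,numpy as np
for n in("top","scene"):
    f=robot.grab_frame(n); cv2.imwrite(f"pics/{n}0.png",f["image"][:,:,::-1]); np.savez(f"{n}0.npz",**f)
    print(n,f["fx"],f["cx"],f["cy"],f["dist_coeffs"],-np.array(f["R"]).T@f["t"])
print(robot.nose_length,robot.sense())
E
```

```text
pics
top 459.47680687741826 255.3757783737341 190.12783584073497 [0.005431 0.       0.       0.       0.      ] [ 0.53792855 -0.00299897  0.93556366]
scene 373.93702044041197 255.14646438980301 194.98393802414049 [-0.07890255  0.          0.          0.          0.        ] [1.18701816 0.35318277 0.58342712]
0.011 {'t': 0.1, 'joint_pos': array([ 1.17210212,  0.46934228, -0.04858399,  1.53355314,  0.02412852,
        1.14100408, -0.08226798]), 'joint_velocities': array([-0.00068501, -0.00180814, -0.00157943, -0.00439535,  0.00279964,
        0.00019773, -0.00162076]), 'effort': array([ 9.27702167e-04, -5.11513996e+01, -4.70333768e-02, -2.38390857e+01,
        1.07693556e-02,  4.33194087e-03, -6.07927575e-06]), 'tcp_pos': array([ 0.24378239, -0.62890861,  0.24138782]), 'tcp_rot': array([ 3.14150243e+00,  1.71802092e-03, -1.20093951e+00]), 'wrist_force': array([-0.33928954, -1.14161857,  0.41879915]), 'torque': array([-0.05801141, -0.03465714,  0.03963712]), 'opening': 1.0003146516627919}
```

View pics/top0.png

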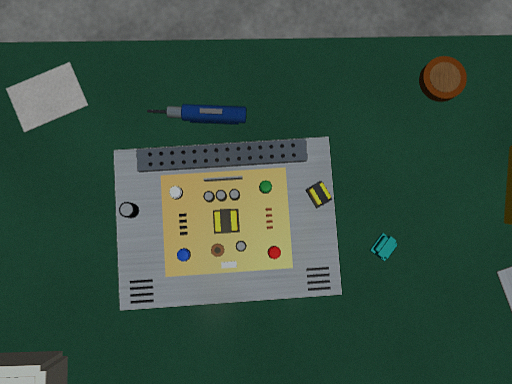

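View pics/scene0.png

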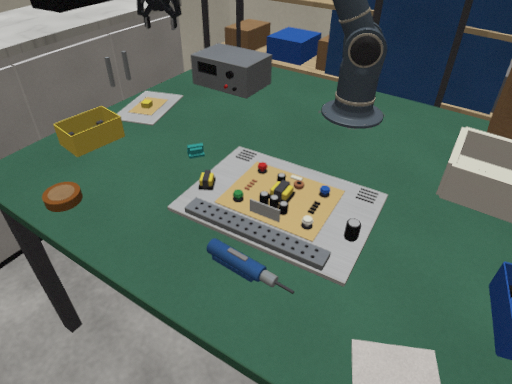

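The top view shows white at (176,192), blue at (184,255), green at (265,187) and red at (274,252). The loose capacitor is at (128,210), the transformer at (319,194), the turquoise look-alike at (384,247) and the screwdriver at (200,113). The scene view agrees with this. Next I'll measure the heads by ray casting in both views.

```bash
cat > h.py <<'E'
import cv2,numpy as np
def ray(f,uv):
    K=np.array([[f["fx"],0,f["cx"]],[0,f["fy"],f["cy"]],[0,0,1]])
    p=cv2.undistortPoints(np.array([[uv]],float),K,np.array(f["dist_coeffs"]))[0,0]
    R=np.array(f["R"]);return -R.T@np.array(f["t"]),R.T@np.array([p[0],p[1],1])
def plane(f,uv,z):
    c,d=ray(f,uv);return c+d*(z-c[2])/d[2]
def point(f,uv):   # from depth image
    c,d=ray(f,uv);v,u=int(round(uv[1])),int(round(uv[0]))
    return c+d*np.median(f["range_z"][v-1:v+2,u-1:u+2])
def tri(a,ua,b,ub):
    (c1,d1),(c2,d2)=ray(a,ua),ray(b,ub)
    s=np.linalg.lstsq(np.c_[d1,-d2],c2-c1,rcond=None)[0]
    p,q=c1+d1*s[0],c2+d2*s[1];return (p+q)/2,np.linalg.norm(p-q)
def blob(f,col,uv,r=14):
    u0,v0=int(uv[0])-r,int(uv[1])-r
    h=cv2.cvtColor(f["image"][v0:v0+2*r,u0:u0+2*r],cv2.COLOR_RGB2HSV);H,S,V=[h[...,i].astype(int) for i in range(3)]
    m={"white":(S<50)&(V>150),"blue":(abs(H-115)<12)&(S>120),"green":(abs(H-65)<20)&(S>110),"red":((H<6)|(H>172))&(S>140)}[col]
    n,l,st,ce=cv2.connectedComponentsWithStats(m.astype(np.uint8))
    i=1+np.argmax(st[1:,4]);return ce[i]+[u0,v0],st[i,2:]
E
python3 - <<'E'
from h import *
t,s=[dict(np.load(n+"0.npz")) for n in("top","scene")]
pt=dict(white=(176,192),blue=(184,255),green=(265,187),red=(274,252))
ps=dict(white=(307,221),blue=(325,190),green=(238,195),red=(263,167))
W={}
for c in pt:
    a,sa=blob(t,c,pt[c]);b,sb=blob(s,c,ps[c],9)
    P,e=tri(t,a,s,b);W[c]=plane(t,a,.046)
    print(c,a.round(1),sa,b.round(1),sb,"plane",W[c].round(4),"depth",point(t,a).round(4),"tri",P.round(4),round(e,4))
k=list(W)
for i in range(4):
    for j in range(i):print(k[i],k[j],np.linalg.norm(W[k[i]]-W[k[j]]).round(4))
for n,uv in dict(strip=(222,160),board=(200,240),board2=(228,262),chassis=(228,290),comp=(226,221),bench=(228,330),cap=(126,210),driver=(210,113),stick=(222,179)).items(): print(n,point(t,uv).round(4))
E
python3 - <<'E'
import cv2
a=cv2.imread('pics/top0.png')[130:315,105:345];cv2.imwrite('pics/c1.png',cv2.resize(a,(776,598),interpolation=2))
E
```

```text
white [174.4 191.7] [12 13 99] [307.2 219. ] [11 10 72] plane [0.6224 0.1337 0.046 ] depth [0.6224 0.1338 0.0454] tri [0.623  0.1335 0.0429] 0.0015
blue [183.  254.4] [ 13  12 126] [324.6 189.9] [ 9  9 64] plane [0.5016 0.1181 0.046 ] depth [0.5014 0.1185 0.0429] tri [0.5012 0.1193 0.037 ] 0.0002
green [265.3 186.2] [ 13  12 122] [237.5 194.2] [ 8 10 60] plane [ 0.6293 -0.0427  0.046 ] depth [ 0.6292 -0.0427  0.0461] tri [ 0.6305 -0.0436  0.0376] 0.0013
red [273.9 251.9] [ 13  13 122] [261.9 166.5] [ 9  9 57] plane [ 0.502 -0.056  0.046] depth [ 0.5021 -0.0559  0.0472] tri [ 0.5019 -0.0568  0.0379] 0.0008
blue white 0.1218
green white 0.1765
green blue 0.2054
red white 0.2246
red blue 0.1741
red green 0.1279
strip [0.6853 0.0414 0.0296]
board [0.528  0.0875 0.0242]
board2 [0.4839 0.0332 0.0256]
chassis [0.4284 0.0347 0.0128]
comp [0.5631 0.0344 0.0572]
bench [0.3491 0.0366 0.0016]
cap [0.5886 0.2246 0.0542]
driver [0.7791 0.0633 0.0373]
stick [0.6449 0.0411 0.0488]
```

View pics/c1.png

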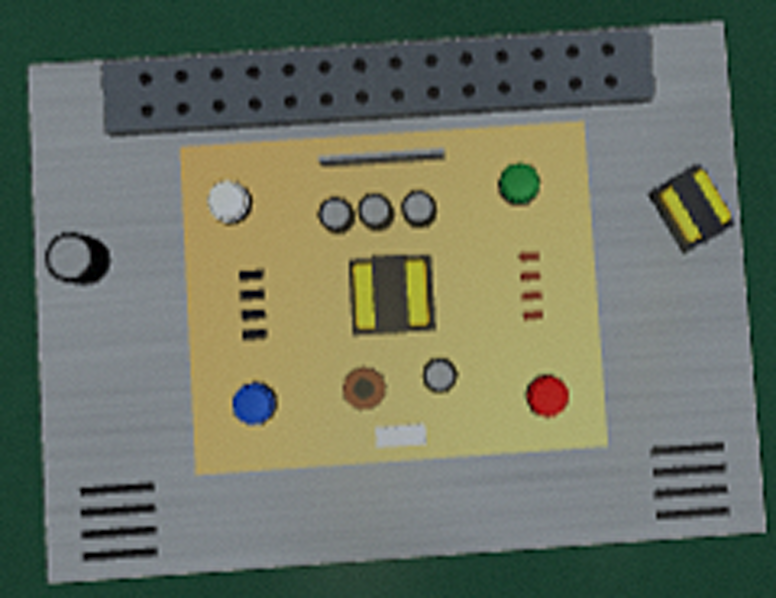

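White's mask missed the head's shaded right side, so its centroid sits about 1 px too far left. I'll shut the gripper, hover over white, and refine all the pins with the wrist camera.

Run:
```python
from plant import robot
from h import *
robot.grip(0.0,20); print(robot.nose_length, robot.sense()["opening"])
W=dict(white=[.6225,.132],blue=[.5015,.1182],green=[.6293,-.0427],red=[.502,-.056])
best=None
q=robot.sense()["joint_pos"]
for y in np.arange(-3.1,3.1,.3):
    r=[robot.inverse_kinematics([*W[c],.07],[np.pi,0,y]) for c in W]
    if all(x is not None for x in r):
        d=max(np.abs(np.array(x)-q).max() for x in r)
        if best is None or d<best[0]:best=(d,y)
print(best)
y=best[1]
robot.goto([.56,.04,.27],[np.pi,0,y])
robot.sleep(.3)
f=robot.grab_frame("wrist");np.savez("w1.npz",**f);cv2.imwrite("pics/w1.png",f["image"][:,:,::-1])
s=robot.sense();print(s["tcp_pos"],s["tcp_rot"],s["wrist_force"],s["t"])
K=np.array([[f["fx"],0,f["cx"]],[0,f["fy"],f["cy"]],[0,0,1]])
for c in W:print(c,cv2.projectPoints(np.array([[*W[c],.046]]),cv2.Rodrigues(np.array(f["R"]))[0],np.array(f["t"]),K,np.array(f["dist_coeffs"]))[0].ravel().round(1))
```

```text
0.011 0.001411026840474534
(np.float64(0.9230924112698274), np.float64(1.0999999999999974))
[0.56003691 0.03983071 0.26997808] [-3.14157993e+00  1.87551950e-05  1.09965308e+00] [-0.48592196  0.75996254 -0.0821312 ] 3.8333
white [336.4 177.7]
blue [289.5  98.4]
green [225.7 235.1]
red [170.9 161.5]
```

View pics/w1.png

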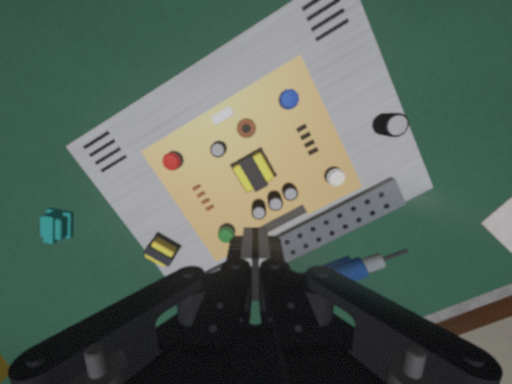

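The wrist view matches the projections to within about 1.5 px: white (336,177), blue (289,98), green (227,234), red (172,161). I'll press white now, stopping on force and limiting the depth.

```bash
cat > press.py <<'E'
import sys
from plant import robot
from h import *
W=dict(white=[.6225,.132],blue=[.5015,.1182],green=[.6293,-.0427])
def press(c,N=7.5,zmin=.0325):
    x,y=W[c];n=robot.nose_length
    s=robot.sense();p=s["tcp_pos"];robot.move_straight([p[0],p[1],max(p[2],.15)],vel=.15)
    robot.move_straight([x,y,.15],vel=.15);robot.move_straight([x,y,.052+n],vel=.1);robot.sleep(.4)
    f0=robot.sense()["wrist_force"]
    hit=robot.move_straight([x,y,zmin+n],vel=.012,contact_N=N)
    for i in range(3):
        robot.sleep(.1);s=robot.sense();print(c,hit,"tip z",round(s["tcp_pos"][2]-n,4),"dF",(s["wrist_force"]-f0).round(2),"xy",s["tcp_pos"][:2].round(4))
    robot.move_straight([x,y,.12],vel=.05);robot.sleep(.3)
    s=robot.sense();print("after",(s["wrist_force"]-f0).round(2),s["t"])
if __name__=="__main__":press(sys.argv[1])
E
python3 - <<'E'
from h import *
f=dict(np.load("w1.npz"))
for c,uv in dict(white=(336,177),blue=(289,98),green=(227,234),red=(172,161)).items():
    b,n=blob(f,c,uv,13);print(c,b.round(1),n,plane(f,b,.046).round(4))
E
python3 press.py white
```

```text
white [335.8 177.2] [ 18  17 251] [0.6215 0.1315 0.046 ]
blue [288.6  98.6] [ 16  18 230] [0.5012 0.117  0.046 ]
white True tip z 0.0346 dF [-0.85 -1.68  6.73] xy [0.6226 0.132 ]
white True tip z 0.0346 dF [-0.25 -1.73  6.24] xy [0.6226 0.132 ]
white True tip z 0.0346 dF [-1.12 -1.64  6.38] xy [0.6226 0.132 ]
after [ 1.44 -0.48 -0.02] 10.3833Traceback (most recent call last):
  File "<stdin>", line 4, in <module>
  File "h.py", line 20, in blob
    i=1+np.argmax(st[1:,4]);return ce[i]+[u0,v0],st[i,2:]
        ~~~~~~~~~^^^^^^^^^^
    return _wrapfunc(a, 'argmax', axis=axis, out=out, **kwds)
    return bound(*args, **kwds)
ValueError: attempt to get argmax of an empty sequence
```

White stopped at tip z 34.6 mm, just below its 36 mm home height, holding about 6.4 N. That's what a seated cushion should give. The mask error was for green only, in the dim wrist view. Before pressing blue I'll check white's depth from above.

```bash
cat > chk.py <<'E'
import sys
from plant import robot
from h import *
robot.move_straight([.5,.06,.2],vel=.2)
robot.goto([.56,.04,.27],[np.pi,0,1.1]);robot.sleep(.2)
f=robot.grab_frame("wrist");np.savez(sys.argv[1]+".npz",**f);cv2.imwrite(f"pics/{sys.argv[1]}.png",f["image"][:,:,::-1])
g=dict(np.load("w1.npz"))
for c,uv in dict(white=(336,177),blue=(289,98),green=(227,234),red=(172,161)).items():
    z=[]
    for F in(g,f):
        P=[point(F,(uv[0]+a,uv[1]+b))[2] for a in(-3,0,3) for b in(-3,0,3)];z.append(np.median(P)*1e3)
    print(c,"head top z mm before/after",np.round(z,1))
print(robot.sense()["t"])
E
python3 chk.py w2
```

```text
white head top z mm before/after [45.6 35.5]
blue head top z mm before/after [44.4 44.4]
green head top z mm before/after [45.5 45.6]
red head top z mm before/after [45.2 45.4]
12.0667
```

White dropped 10.1 mm, so it is home, and the other three haven't moved. Next is blue.

```bash
python3 press.py blue && python3 chk.py w3
```

```text
blue True tip z 0.0343 dF [-0.99 -0.88  7.79] xy [0.5016 0.1182]
blue True tip z 0.0343 dF [-0.44 -0.93  6.04] xy [0.5015 0.1182]
blue True tip z 0.0344 dF [-0.73 -0.51  6.8 ] xy [0.5016 0.1182]
after [-0.42  0.26 -0.29] 18.55
white head top z mm before/after [45.6 35.7]
blue head top z mm before/after [44.4 35.8]
green head top z mm before/after [45.5 45.2]
red head top z mm before/after [45.2 45.6]
19.9083
```

Blue is home at 35.8 mm, the same height as white. Green is next.

```bash
python3 press.py green && python3 chk.py w4
python3 - <<'E'
from plant import robot
from h import *
robot.goto([.25,-.6,.25],[np.pi,0,-1.2]);robot.sleep(.3)
f=robot.grab_frame("top");cv2.imwrite("pics/top1.png",f["image"][:,:,::-1])
t=dict(np.load("top0.npz"))
d=np.abs(f["image"].astype(int)-t["image"]).max(2)
for n,(u,v) in dict(cap=(128,210),trafo=(319,194),driver=(200,113)).items():
    print(n,"median/max diff",np.median(d[v-18:v+18,u-18:u+18]),(cv2.medianBlur(d.astype(np.uint8),3)[v-18:v+18,u-18:u+18]).max())
for c,uv in dict(white=(176,192),blue=(183,254),green=(265,186),red=(274,252)).items():print(c,point(t,uv)[2].round(4),point(f,uv)[2].round(4))
s=robot.sense();print(s["t"],s["tcp_pos"],s["wrist_force"])
E
```

```text
green True tip z 0.0346 dF [-1.61 -1.04  6.97] xy [ 0.6294 -0.0427]
green True tip z 0.0346 dF [-1.34 -0.12  7.48] xy [ 0.6294 -0.0427]
green True tip z 0.0346 dF [-1.16 -1.1   6.97] xy [ 0.6293 -0.0427]
after [ 0.53 -1.19  0.11] 26.4417
white head top z mm before/after [45.6 35.7]
blue head top z mm before/after [44.4 36. ]
green head top z mm before/after [45.5 35.8]
red head top z mm before/after [45.2 45.6]
28.225
cap median/max diff 3.0 7
trafo median/max diff 3.0 7
driver median/max diff 3.0 6
white 0.0464 0.0358
blue 0.043 0.036
green 0.0462 0.0356
red 0.0472 0.0464
31.1 [ 0.25019618 -0.59990445  0.25003922] [-0.71772685  0.20262597 -0.39967071]
```

View pics/top1.png

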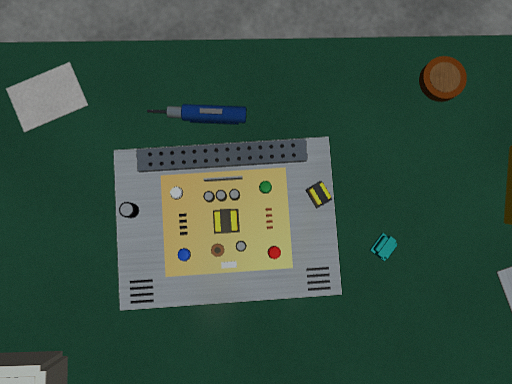

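The top view shows everything in its original place: capacitor (128,210), transformer (319,194), screwdriver (200,113). The arm is clear of the scene, so I'm handing in.

```bash
python3 -c "
from plant import robot
robot.close_job()"
```

```text
the job is handed in; nothing more can be done
```

I pressed the white, blue and green pins home in that order with the shut fingertips, and handed the job in at about 31 s of the 45 s allowed. Each press stopped on force, holding about 6–8 N.

- **Pins:** The last depth check put the three pressed heads at 35.6–36.0 mm, against 36 mm for fully home. Red is still raised at about 46 mm.
- **Loose items:** The before and after top views show no change at the capacitor, transformer or screwdriver.
- **Arm:** It finished well away from everything, with the wrist force back to about zero.
- **Checks that disagreed:**
  - White's first colour mask was about 1 px off centre, so I corrected its position by eye, and the wrist view agreed to about 1 mm.
  - The green mask failed in the wrist view, so I compared green by eye with where it should appear, about 1.5 px off, and pressed at the top-view position.
  - The two-view height estimates read 3–9 mm low because of small blobs in the scene view, so I used the depth readings for height.

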